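# Push a flat offcut under the drill-jig bridge against stop and fence

## Robot

A 6-joint arm with a two-finger parallel gripper is mounted at the origin on a cart in front of the work surface, level with it; the furniture and walls round the work are solid. World frame = base frame: x ahead of the robot, y to its left, z up, the work surface at z = 0. Lengths are in m, angles in rad, forces in N, time in s.
With the tool pointing down it reaches from about 0.375 to 0.9 m from the base axis. Payload 3.1 kg.
Tool frame: the origin (TCP) lies midway between the tips of the shut fingers; the grasp point (between the pads) lies 19 mm behind it; y points along the fingers, x is the direction in which the jaws open and shut, and the axes are right-handed (so a half turn about y gives the same grasp; the last joint's range is limited). The gripper opens to 87 mm and grips with 3 to 60 N. Pads are 19 mm wide; open, the fingers measure 117 mm over their backs; the gripper's body (75 mm by 190 mm) begins 51 mm behind the grasp point.
Start: joints at [-1.44, 0.527, 1.433, -0, 1.181, -0.178], TCP at [0.191, -0.595, 0.223] pointing down, gripper open.
Joint ranges: [-3.08, 3.08], [-0.75, 2.2], [0.22, 2.44], [-1.43, 4.57], [0, 2.65], [-2.85, 2.85]. Speed limits (rad/s): [2.79, 2.79, 3.14, 3.14, 3.14, 3.14].

## Interface

Orientations are given as a unit quaternion [x, y, z, w].
In Python, from rig import * gives the robot as it stands.
- The arm moves only by the tool jog_arm, never from a script. Its argument "series" is a list of rows, each a list of 7 numbers: the shift along the tool's x, y, z in mm, then the turn, a rotation vector about the tool's x, y, z in rad, then the gripper's target within -1 to 1 (shut at 1, half-way at 0, fully open at -1). A call has 1 to 20 rows; each row is the pose to reach, as a shift and turn from the pose commanded when the call began, along the tool's axes at that moment; what a row does not reach only later rows make up. A row lasts 1/8 s, in which the tool goes at most 62.5 mm and 10.7 degrees, less where a joint would pass 70% of its speed; a pose out of reach is approached as far as the arm can. A call with a gripper value outside its range is refused whole. The fingers move at their own pace and stop on an object; "grip_force" is the grip in N (left out, the last holds). Time passes only in rows, so rows that repeat a pose let the fingers close. It gives the time, the measured TCP pose, the force and the opening at its end, in the units of the state.
- get_obs(): the state, without advancing time (a new reading comes with each control period).
- camera(name): name is "side" or "top"; returns a dict with "img" (420x560x3 uint8, red, green, blue), "depth" (420x560 float32, m along the optical axis (not along the pixel's ray), 0 where there is no reading), "camera_matrix" (3x3 intrinsics, pixels), "rvec" (rotation vector, rad) and "tvec" (3), from world to camera coordinates, as OpenCV has them. Camera axes: x right, y down, z forward; pixel columns grow to the right and rows downward; lengths in m; the calibration is good to about 2 mm. A picture is of the moment at which its call begins.
- hand_in(): hands the job in, once; it reports no verdict.
The state is a dict: "time": time; "q": joint angles; "joint_velocities": joint speeds; "joint_torque": joint torques, N m; "position": TCP position; "tool_rot": TCP orientation; "ft_force": force on the tool from outside, world axes, zero at the start; "moment": the same for the moment, N m; "grip_width": finger opening in m.
Only numpy, scipy, OpenCV 4.12 (cv2) and the standard library are available. Lean on these libraries where they do the work, as an engineer would, in place of code of your own. Each camera call takes 0.05 s, during which the arm holds its last target.

## Task

The flat bar offcut lies loose and askew on the bed of the drilling jig. Push it gently along the bed with the fingertips, straight under the low bridge, until its end is against the end stop and its long side lies flush against the fence. It must stay flat on the bed all the way, never lifted or tipped, and the other things on the bench stay where they are.

Things in the scene. Friction and masses are not known exactly. Their poses are not given: they have to be found in the camera images.
- jig: Drilling jig screwed to the bench, plain grey: flat bed 120 (x) x 380 (y) x 10 mm thick, z up, with a low bridge near its +y end. Origin: centre of the bed's underside; bed top at z = 10 mm. A part goes in along the jig's +y. Seated against stop and fence, the offcut's origin is at x = +10, y = +100 mm here, long side along y, its last 65 mm sticking out before the bridge.
- stop_face (a point): Foot of the end stop's face, at x = +10, y = +160, z = 10 mm in the jig's frame (axes as the jig's). The stop is a steel block across the bed (x = -21 to +41 mm), 14 mm high, facing -y.
- fence_nose (a point): Foot of the fence's face at its front end, at x = +25, y = +50, z = 10 mm in the jig's frame (axes as the jig's). The fence is a steel strip 11 mm high and 16 mm thick on the jig's +x side, its face looking to -x; it runs from a round nose (tip at y = 42 mm) to the stop.
- bridge (a point): Centre of the underside of the bridge bar, at x = +2, y = +120, z = 21 mm in the jig's frame. The bar covers y = 105 to 135 mm; opening below it 11 mm high, 46 mm wide: x = -21 (foot of the bridge, with a round nose from y = 97 mm, reaching out to x = -37) to x = +25 mm (fence). The bar's top is 23 mm above the bed, its drill bush 33 mm.
- offcut: Plain flat bar offcut 30 (x) x 120 (y, long) x 8 mm (z), square ends, about 0.2 kg, lying flat on the jig's bed in front of the bridge, a little askew to the jig (up to about 0.2 rad either way). Origin: centre of its underside; y is its long axis. Slides on the smooth bed with about 0.4 to 1.2 N; a push of 5 to 15 N on its side just in front of the bridge turns it flush to the fence.
- pliers: Combination pliers with blue handles, 58 x 177 x 14 mm, lying loose behind the jig; origin at the centre of the underside. To be left alone.
- bolt: Large steel bolt, 29 x 81 x 26 mm, lying loose to the left of the jig; origin at the centre of the underside. To be left alone.
- nut: Large dark nut, 30 x 34 x 16 mm, lying loose to the left of the jig; origin at the centre of the underside. To be left alone.
- tin: Open yellowish tin, 70 mm across and 75 mm high, standing loose to the left; origin at the centre of the underside. To be left alone.

How it is judged:
By the outcome, as a careful person would: the job done as asked, in the order asked, and still so for the second after the job is handed in, with the robot touching nothing.
It also fails if it takes over 72 s, if anything falls off the work surface, if the arm or the gripper's body presses on something with over 40 N, if the wrist force passes 120 N, or if a joint passes its speed limit or range.

## Working session

There is one attempt and no reset: what is moved stays moved. The work goes in short steps, Python scripts to look and compute and a tool call to move; the robot and the scene stay as the last step left them, time stands still between calls to the robot, and variables do not carry over. Pictures are saved under pics/ and viewed, and the job is handed in when it is done.

Besides the shell and the picture viewer there is one more tool, called after "Request:" as name(argument=value, ...), one argument or row to a line, values as JSON. jog_arm: Moves the arm, as the interface text tells. Its arguments: {"type":"object","properties":{"series":{"type":"array","items":{"type":"array","items":{"type":"number"}}},"grip_force":{"type":"number"}},"required":["series"]}

```bash
ls; mkdir -p pics
python3 - <<'E'
from rig import *
import cv2,numpy as np
for n in ["top","side"]:
    c=camera(n); cv2.imwrite(f"pics/{n}0.png",cv2.cvtColor(c["img"],cv2.COLOR_RGB2BGR))
    np.savez(f"{n}0.npz",**c)
    R=cv2.Rodrigues(np.array(c["rvec"]))[0]; print(n,c["camera_matrix"],-R.T@np.array(c["tvec"]).ravel(),R)
o=get_obs();print(o)
E
```

```text
pics
top [[519.7911953    0.         283.61407479]
 [  0.         519.7911953  211.21806465]
 [  0.           0.           1.        ]] [ 0.32701109 -0.01272228  1.3646792 ] [[-0.00781824 -0.99984993 -0.0154597 ]
 [-0.98280069  0.01053564 -0.18436866]
 [ 0.18450387  0.01375236 -0.98273557]]
side [[454.60244928   0.         277.59654239]
 [  0.         454.60244928 209.69679219]
 [  0.           0.           1.        ]] [0.1438983  0.78341691 0.63151216] [[-0.88085533 -0.47321045  0.01287432]
 [-0.27254915  0.48472359 -0.83111973]
 [ 0.38705406 -0.73560513 -0.55594446]]
{'time': 0.1, 'q': array([-1.43951292e+00,  5.28387504e-01,  1.43373034e+00, -2.33766019e-05,
        1.18138500e+00, -1.78498457e-01]), 'joint_velocities': array([-0.00194088, -0.00214306, -0.00221095,  0.00070142, -0.00029791,
        0.00107386]), 'joint_torque': array([-2.79934147e-04, -4.40985167e+01, -1.77150482e+01,  6.34285226e-02,
        5.33457811e-02, -4.77194101e-05]), 'position': array([ 0.19047023, -0.59460544,  0.22167463]), 'tool_rot': array([-0.57066853,  0.41734695, -0.41640361,  0.57163536]), 'ft_force': array([ 0.52726848, -0.06299818, -0.20083685]), 'moment': array([0.02025169, 0.02533296, 0.02162217]), 'grip_width': 0.08684505114879211}
```

View pics/top0.png

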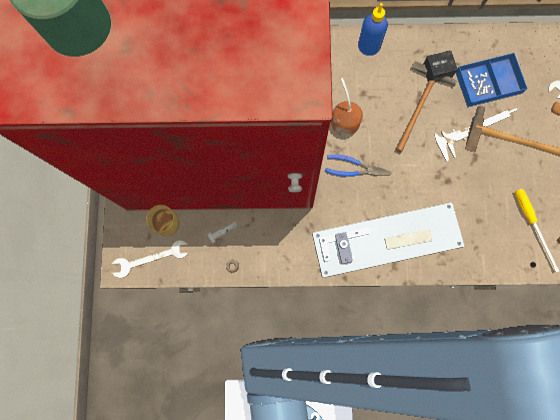

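View pics/side0.png

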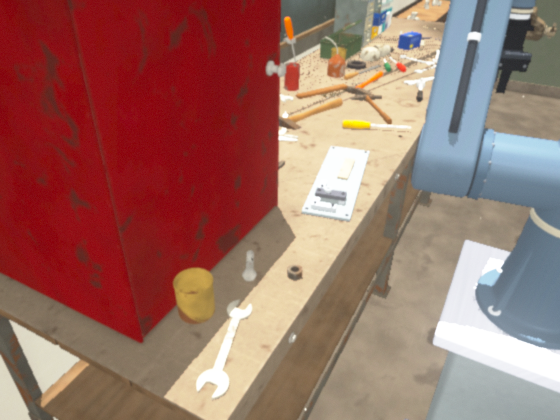

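The top view shows the grey jig at about (313–463, 205–275) with its bridge at (345,247). The beige offcut is at (385–432, 230–248), the pliers are at (325–390, 155–176), and a red cabinet stands close to the bridge end. Next I'll zoom in.

```bash
cat > h.py <<'E'
import cv2,numpy as np
def load(f): return dict(np.load(f))
def ray(c,px,z):
    px=np.array(px,float).reshape(-1,2);K=c["camera_matrix"];R=cv2.Rodrigues(c["rvec"])[0];t=np.array(c["tvec"]).ravel()
    d=np.c_[(px-K[[0,1],[2,2]])/K[0,0],np.ones(len(px))]@R; o=-R.T@t
    return o+d*((z-o[2])/d[:,2])[:,None]
def proj(c,P): return cv2.projectPoints(np.array(P,float).reshape(-1,1,3),c["rvec"],c["tvec"],c["camera_matrix"],None)[0].reshape(-1,2)
def crop(c,x0,y0,x1,y1,s,f):
    im=cv2.cvtColor(c["img"],cv2.COLOR_RGB2BGR)[y0:y1,x0:x1]
    cv2.imwrite(f,cv2.resize(im,None,fx=s,fy=s,interpolation=cv2.INTER_CUBIC))
E
python3 - <<'E'
from h import *
c=load("top0.npz"); crop(c,305,195,475,285,4.7,"pics/tz.png")
c=load("side0.npz"); crop(c,290,135,390,225,6,"pics/sz.png")
E
```

```text
(no output)
```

View pics/tz.png

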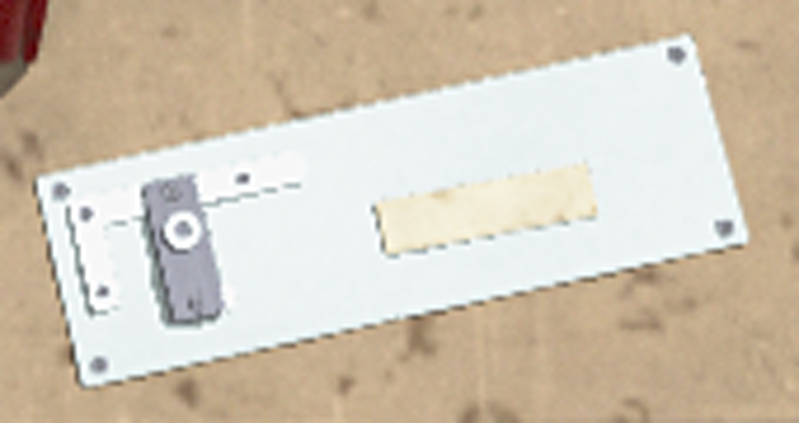

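View pics/sz.png

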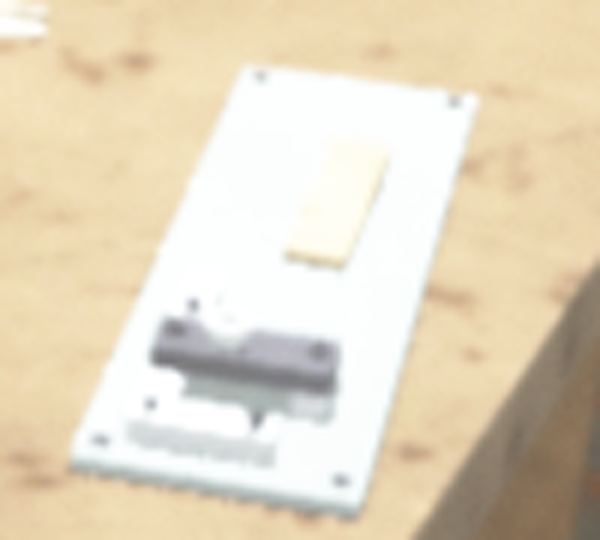

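The zoomed top view shows the bed corners at crop pixels (38,180), (690,38), (747,240) and (85,387). The fence is on the upper (world +x) side, the stop at the left, and the offcut lies from (380,205) to (595,215). I'll segment both now.

```bash
cat > meas.py <<'E'
from h import *
def quad(mask):
    cs=cv2.findContours(mask,cv2.RETR_EXTERNAL,cv2.CHAIN_APPROX_NONE)[0]
    k=max(cs,key=cv2.contourArea); return k,cv2.minAreaRect(k)
def bed(c,box,z=0.010):
    im=c["img"].astype(int); s=im.max(2)-im.min(2)
    m=np.zeros(s.shape,np.uint8); x0,y0,x1,y1=box
    m[y0:y1,x0:x1]=((s<38)&(im[...,2]>150))[y0:y1,x0:x1]*255
    m=cv2.morphologyEx(m,cv2.MORPH_CLOSE,np.ones((9,9),np.uint8))
    return m
def rect_world(c,k,z):
    P=ray(c,k.reshape(-1,2),z)[:,:2].astype(np.float32)*1000
    return cv2.minAreaRect(P)
E
python3 - <<'E'
from meas import *
for n,box in (("top",(305,195,475,285)),("side",(295,140,380,225))):
    c=load(n+"0.npz"); m=bed(c,box)
    k,r=quad(m); k=cv2.convexHull(k); R=rect_world(c,k,0.010); print(n,"bed",R,cv2.contourArea(k))
    im=c["img"].astype(int)
    a=im[...,0]-im[...,2]
    mk=np.zeros(m.shape,np.uint8); cv2.fillPoly(mk,[k],255); mk=cv2.erode(mk,np.ones((9,9)))
    mo=((a>18)&(mk>0)).astype(np.uint8)*255
    mo=cv2.morphologyEx(mo,cv2.MORPH_OPEN,np.ones((3,3)))
    ko,_=quad(mo); print(n,"offcut",rect_world(c,ko,0.018),cv2.contourArea(ko))
    v=c["img"].copy(); cv2.drawContours(v,[k],-1,(255,0,0),1); cv2.drawContours(v,[ko],-1,(0,0,255),1)
    x0,y0,x1,y1=box; cv2.imwrite(f"pics/seg_{n}.png",cv2.resize(v[y0:y1,x0:x1,::-1],None,fx=4,fy=4,interpolation=0))
    d=c["depth"]; 
    print(np.median(d[mo>0]))
E
```

```text
top bed ((504.8868408203125, -265.8352966308594), (121.4764175415039, 380.2333679199219), 11.793216705322266) 6692.0
top offcut ((502.99951171875, -316.45172119140625), (28.727142333984375, 118.89579772949219), 10.073917388916016) 444.0
1.3517396
side bed ((504.8697204589844, -260.7547607421875), (124.70757293701172, 400.3927307128906), 11.907491683959961) 3328.5Traceback (most recent call last):
  File "<stdin>", line 10, in <module>
  File "meas.py", line 4, in quad
    k=max(cs,key=cv2.contourArea); return k,cv2.minAreaRect(k)
ValueError: max() iterable argument is empty
```

Run:
```python
from meas import *
from scipy.spatial.transform import Rotation as Ro
c=load("top0.npz"); J=np.array([504.89,-265.84]);a=np.deg2rad(11.8)
ex=np.array([np.cos(a),np.sin(a)]);ey=np.array([-np.sin(a),np.cos(a)])
def w(x,y,z): return np.r_[(J+x*ex+y*ey)/1000,z]
# overlay check of jig features
for n in("top","side"):
    c=load(n+"0.npz");v=c["img"].copy();s=4
    box=(305,195,475,285) if n=="top" else (290,135,390,225)
    x0,y0,x1,y1=box;v=cv2.resize(v[y0:y1,x0:x1],None,fx=s,fy=s,interpolation=cv2.INTER_CUBIC)
    def pt(L,col,cl=True):
        p=(proj(c,[w(*q) for q in L])-[x0,y0]+.5)*s
        cv2.polylines(v,[p.astype(np.int32)],cl,col,1)
    pt([(-60,-190,.01),(60,-190,.01),(60,190,.01),(-60,190,.01)],(255,0,0))
    pt([(25,50,.01),(25,160,.01),(-21,160,.01)],(0,150,0),False)
    pt([(-21,105,.033),(25,105,.033),(25,135,.033),(-21,135,.033)],(255,0,255))
    co,so=np.cos(np.deg2rad(10.07-11.8)),np.sin(np.deg2rad(10.07-11.8))
    d=np.array([502.99,-316.45])-J;o=np.array([d@ex,d@ey]);
    pt([(o[0]+u*co-q*so,o[1]+u*so+q*co,.018) for u,q in((-15,-60),(15,-60),(15,60),(-15,60))],(0,0,255))
    cv2.imwrite(f"pics/ov_{n}.png",v[...,::-1])
    print(n,o)
c=load("top0.npz")
print("cabinet foot corners",ray(c,[[315,208],[130,210]],0.0))
K=c["depth"];
for p in [(325,115),(315,150),(250,60),(410,240),(445,230)]:
    print(p,K[p[1],p[0]], (lambda z:None)(0))
R=cv2.Rodrigues(c["rvec"])[0]
def dep(px):
    u,v=px;z=c["depth"][v,u];k=c["camera_matrix"]
    return R.T@(np.array([(u-k[0,2])/k[0,0]*z,(v-k[1,2])/k[1,1]*z,z])-c["tvec"].ravel())
for p in [(327,110),(325,20),(314,150),(312,200),(410,240),(445,230),(375,230)]: print(p,dep(p))
print(Ro.from_quat([-0.57066853,0.41734695,-0.41640361,0.57163536]).as_matrix())
```

```text
top [-12.20939322 -49.15193605]
side [-12.20939322 -49.15193605]
cabinet foot corners [[ 0.59107275 -0.07756612  0.        ]
 [ 0.59097295  0.4188646   0.        ]]
(325, 115) 0.7331117 None
(315, 150) 0.87271684 None
(250, 60) 0.7523689 None
(410, 240) 1.3518807 None
(445, 230) 1.3579906 None
(327, 110) [ 0.60293092 -0.06548597  0.6674909 ]
(325, 20) [ 0.74228241 -0.06581371  0.66715947]
(314, 150) [ 0.5892393  -0.05290348  0.5232925 ]
(312, 200) [ 0.58920782 -0.06518659  0.11351672]
(410, 240) [ 0.50029939 -0.32199913  0.0172551 ]
(445, 230) [ 0.52604404 -0.41509839  0.01456841]
(375, 230) [ 0.52798819 -0.23280923  0.01393878]
[[ 3.04859113e-01 -2.71485898e-04  9.52397421e-01]
 [-9.52395597e-01  1.89092393e-03  3.04859068e-01]
 [-1.88367601e-03 -9.99998175e-01  3.17903417e-04]]
```

View pics/ov_top.png

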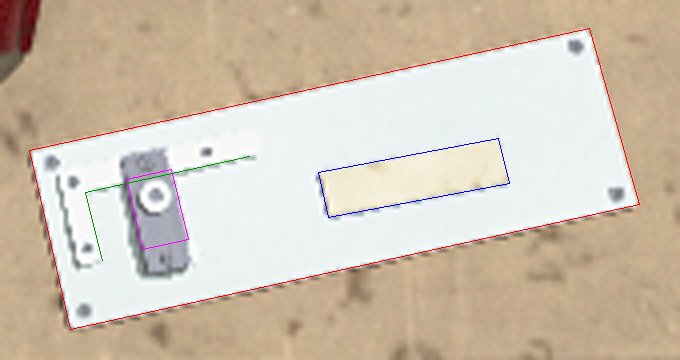

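View pics/ov_side.png

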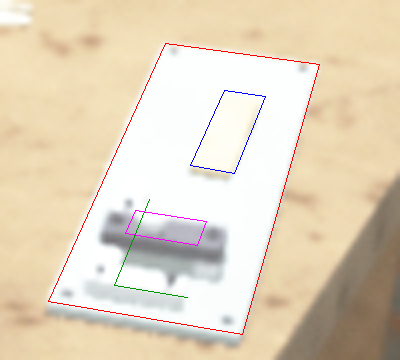

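Both overlays agree with the images: the bed measures 121x380 mm at yaw 11.8°, and the offcut 29x119 mm. In the jig frame the offcut is at (-12, -49), yaw -1.7°. I'll move above the bed with the fingers shut and the jaw axis along the jig's x.

Request:
jog_arm(
  series=[
    [-14.5,8,28.6,0,-0.1222,0,1],
    [-29,16,57.2,0,-0.2444,0,1],
    [-43.5,24,85.8,0,-0.3667,0,1],
    [-58,32,114.4,0,-0.489,0,1],
    [-72.5,40,143,0,-0.6112,0,1],
    [-87,48,171.6,0,-0.7334,0,1],
    [-101.5,56,200.2,0,-0.8557,0,1],
    [-116,64,228.8,0,-0.978,0,1],
    [-130.5,72,257.4,0,-1.1,0,1],
    [-145,80,286,0,-1.2224,0,1],
    [-159.5,88,314.6,0,-1.3447,0,1],
    [-174,96,343,0,-1.467,0,1],
    [-174,96,343,0,-1.467,0,1],
    [-174,96,343,0,-1.467,0,1],
  ],
)

```text
time: 1.85
position: [0.4639, -0.3252, 0.1264]
tool_rot: [0.703, 0.072, -0.073, -0.703]
ft_force: [-1.0, -0.4, -0.1]
grip_width: 0.0007
```

```bash
cat > st.py <<'E'
from rig import *
from meas import *
from scipy.spatial.transform import Rotation as Ro
J=np.array([504.89,-265.84]);a=np.deg2rad(11.8)
ex=np.array([np.cos(a),np.sin(a)]);ey=np.array([-np.sin(a),np.cos(a)])
def w(x,y,z): return np.r_[(J+x*ex+y*ey)/1000,z]
def state():
    o=get_obs();p=np.array(o["position"])*1000;d=p[:2]-J
    M=Ro.from_quat(o["tool_rot"]).as_matrix()
    f=o["ft_force"]
    print("t %.2f jig x %.1f y %.1f z %.1f"%(o["time"],d@ex,d@ey,p[2]),"yaw err deg %.2f"%(np.rad2deg(np.arctan2(M[1,0],M[0,0]))-11.8),"tilt",M[2].round(4),"F jig",(f[:2]@ex).round(2),(f[:2]@ey).round(2),f[2].round(2))
def offcut(c,tag,box=(305,195,475,285)):
    im=c["img"].astype(int);a_=im[...,0]-im[...,2]
    P=(proj(c,[w(*q) for q in ((-52,-185,.01),(52,-185,.01),(52,185,.01),(-52,185,.01))])).astype(np.int32)
    mk=np.zeros(a_.shape,np.uint8);cv2.fillPoly(mk,[P],255)
    mo=((a_>18)&(mk>0)).astype(np.uint8)*255
    mo=cv2.morphologyEx(mo,cv2.MORPH_OPEN,np.ones((3,3)))
    k,_=quad(mo)
    W=ray(c,k.reshape(-1,2),.018)[:,:2]*1000-J
    L=np.c_[W@ex,W@ey].astype(np.float32);r=cv2.minAreaRect(L)
    print(tag,"offcut jig",np.round(cv2.boxPoints(r),1).tolist(),np.round(r[0],1),np.round(r[1],1),round(r[2],2))
def shot(tag,box=(305,195,475,285),s=4,n="top"):
    c=camera(n);np.savez(tag+".npz",**c);crop(c,*box,s,f"pics/{tag}.png")
    return c
E
python3 - <<'E'
from st import *
state(); c=shot("a1"); offcut(c,"a1"); state()
E
```

```text
t 1.85 jig x -52.3 y -49.8 z 126.4 yaw err deg -0.04 tilt [-5.e-04 -1.e+00 -0.e+00] F jig -1.05 -0.22 -0.13
a1 offcut jig [[-25.799999237060547, -58.70000076293945], [1.7000000476837158, -59.20000076293945], [2.5, -16.700000762939453], [-25.0, -16.200000762939453]] [-11.6 -37.7] [42.5 27.5] 88.98
t 1.90 jig x -52.5 y -50.1 z 126.7 yaw err deg -0.08 tilt [-2.e-04 -1.e+00 -4.e-04] F jig -0.32 0.26 1.43
```

View pics/a1.png

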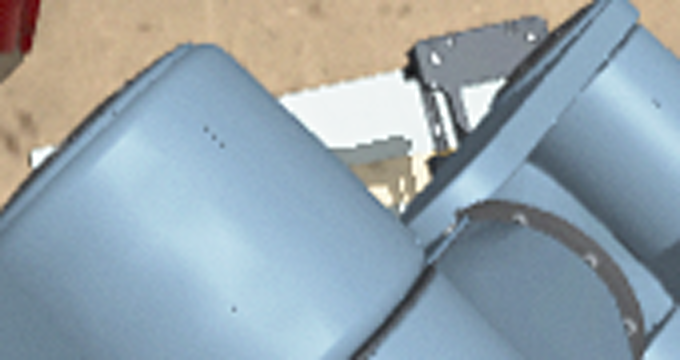

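The top view is now blocked by the arm. I'll lower beside the offcut and check with the side camera.

Request:
jog_arm(
  series=[
    [0,20,0,0,0,0,1],
    [0,45,0,0,0,0,1],
    [0,70,0,0,0,0,1],
    [0,90,0,0,0,0,1],
    [0,103,0,0,0,0,1],
    [0,108,0,0,0,0,1],
    [0,111,0,0,0,0,1],
    [0,111,0,0,0,0,1],
  ],
)

```text
time: 2.9
position: [0.4644, -0.3252, 0.0159]
tool_rot: [0.704, 0.073, -0.072, -0.703]
ft_force: [0.4, -0.3, 0.3]
grip_width: 0.0001
```

Run:
```python
from st import *
state(); shot("b1",(270,110,400,235),5,"side"); state()
```

```text
t 2.90 jig x -51.8 y -49.8 z 15.9 yaw err deg -0.01 tilt [ 4.e-04 -1.e+00 -7.e-04] F jig 0.32 -0.37 0.32
t 2.95 jig x -51.7 y -49.8 z 16.1 yaw err deg 0.00 tilt [ 5.e-04 -1.e+00 -9.e-04] F jig 0.09 -0.46 0.06
```

View pics/b1.png

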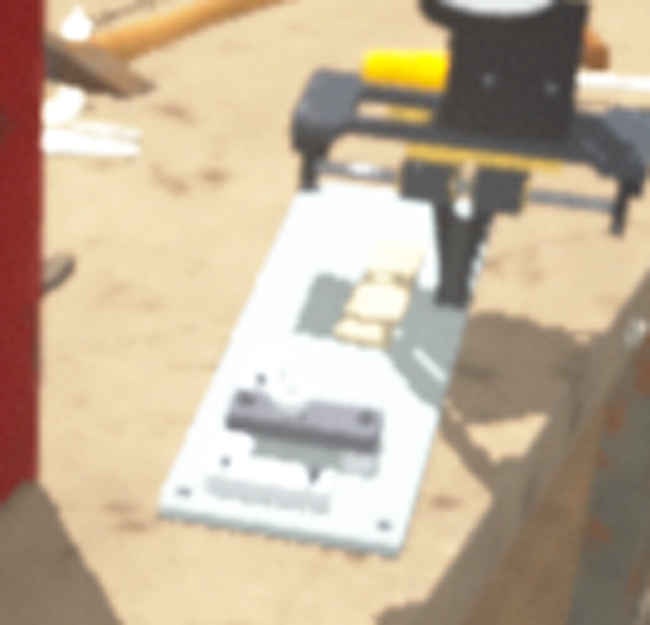

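The shut fingers are at crop pixel (452,300), beside the offcut and clear of it. Now the gentle sideways push in jig +x.

Request:
jog_arm(
  series=[
    [0,1,0,0,0,0,1],
    [2,2,0,0,0,0,1],
    [5,2,0,0,0,0,1],
    [7,2,0,0,0,0,1],
    [9,2,0,0,0,0,1],
    [10.5,2,0,0,0,0,1],
    [12,2,0,0,0,0,1],
    [13.5,2,0,0,0,0,1],
    [15,2,0,0,0,0,1],
    [16.5,2,0,0,0,0,1],
    [18,2,0,0,0,0,1],
    [19.5,2,0,0,0,0,1],
    [21,2,0,0,0,0,1],
    [22.5,2,0,0,0,0,1],
    [24,2,0,0,0,0,1],
    [25.5,2,0,0,0,0,1],
    [27,2,0,0,0,0,1],
    [28,2,0,0,0,0,1],
    [28,2,0,0,0,0,1],
  ],
)

```text
time: 5.32
position: [0.4918, -0.3192, 0.0135]
tool_rot: [0.703, 0.073, -0.073, -0.703]
ft_force: [0.5, 0.2, -0.4]
grip_width: 0.0009
```

Run:
```python
from st import *
state(); shot("b2",(270,110,400,235),5,"side"); state()
```

```text
t 5.33 jig x -23.7 y -49.6 z 13.5 yaw err deg 0.01 tilt [ 2.e-04 -1.e+00 -2.e-04] F jig 0.58 0.08 -0.36
t 5.38 jig x -23.8 y -49.6 z 13.6 yaw err deg 0.01 tilt [ 2.e-04 -1.e+00 -2.e-04] F jig -0.73 0.25 -0.16
```

View pics/b2.png

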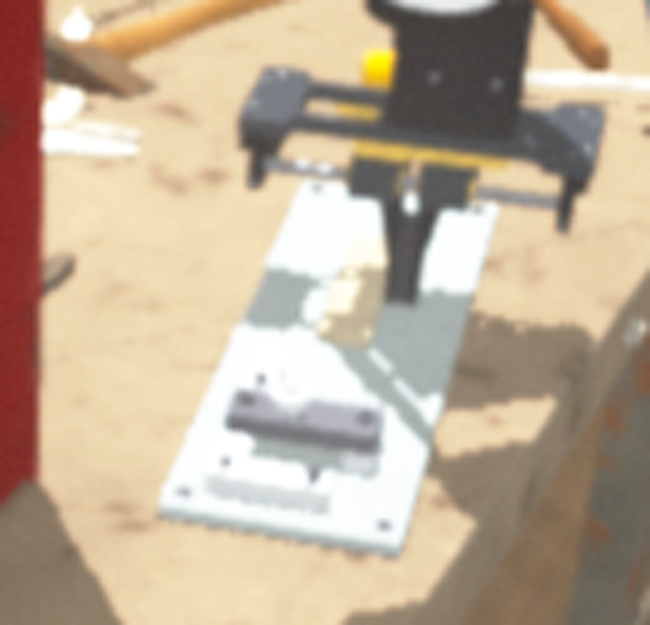

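The offcut has slid toward the fence and is still flat, with its front edge from crop (316,335) to (370,347). I'll locate that edge and the fingertip from the side view.

Run:
```python
from st import *
c=load("b2.npz")
c0=load("b1.npz")
def j(c,px,z):
    px=np.array(px)/5+[270,110]-.4
    W=ray(c,px,z)[:,:2]*1000-J; return np.c_[W@ex,W@ey].round(1)
crop(c,325,150,365,185,16,"pics/b2z.png")
print("front corners now",j(c,[[317,335],[372,347]],.018))
print("before",j(c0,[[336,333],[388,347]],.018))
print("tip",j(c,[[386,300],[417,303]],.0135))
```

```text
front corners now [[ 15.   17.3]
 [-16.   21.1]]
before [[  5.4  11.9]
 [-24.3  18.5]]
tip [[-13.8 -42.2]
 [-31.1 -44. ]]
```

View pics/b2z.png

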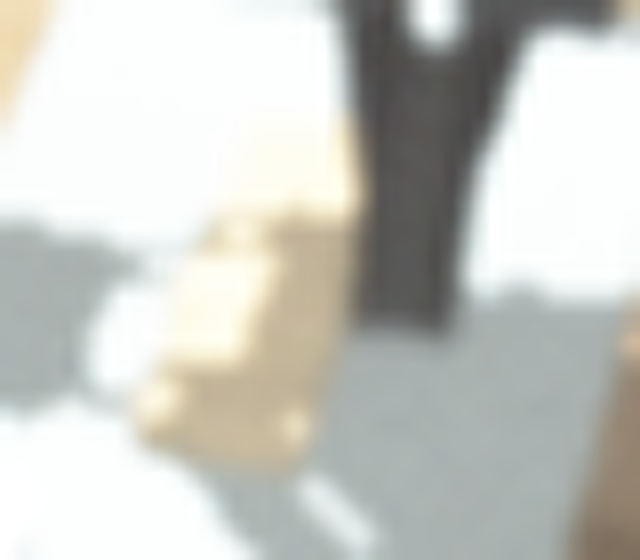

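The tips are about 18 mm wide, so the offcut is at about x=0. I'll push another 3 mm to the middle of the opening (x about 3), back off and rise.

Request:
jog_arm(
  series=[
    [1.5,0,0,0,0,0,1],
    [3,0,0,0,0,0,1],
    [3,0,0,0,0,0,1],
    [0,0,0,0,0,0,1],
    [-6,0,0,0,0,0,1],
    [-10,0,0,0,0,0,1],
    [-10,-15,0,0,0,0,1],
    [-10,-35,0,0,0,0,0.77],
    [0,-35,-25,0,0,0,0.77],
    [15,-35,-55,0,0,0,0.77],
    [27,-35,-80,0,0,0,0.77],
    [27,-35,-90,0,0,0,0.77],
    [27,-35,-90,0,0,0,0.77],
  ],
)

```text
time: 7.0
position: [0.5359, -0.4019, 0.0489]
tool_rot: [-0.703, -0.072, 0.073, 0.704]
ft_force: [-0.1, -0.3, -0.1]
grip_width: 0.0098
```

Run:
```python
from st import *
state(); shot("b3",(270,90,400,215),5,"side"); c=shot("a3");offcut(c,"a3"); print(get_obs()["grip_width"])
```

```text
t 7.00 jig x 2.5 y -139.5 z 48.9 yaw err deg -0.04 tilt [-3.e-04 -1.e+00  4.e-04] F jig -0.15 -0.31 -0.14Traceback (most recent call last):
  File "<stdin>", line 2, in <module>
  File "st.py", line 18, in offcut
    k,_=quad(mo)
        ~~~~^^^^
  File "meas.py", line 4, in quad
    k=max(cs,key=cv2.contourArea); return k,cv2.minAreaRect(k)
ValueError: max() iterable argument is empty
```

View pics/b3.png

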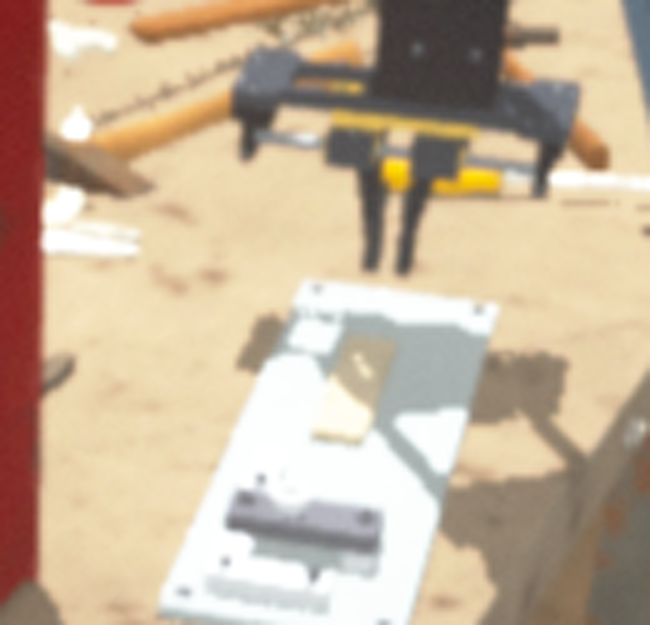

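View pics/a3.png

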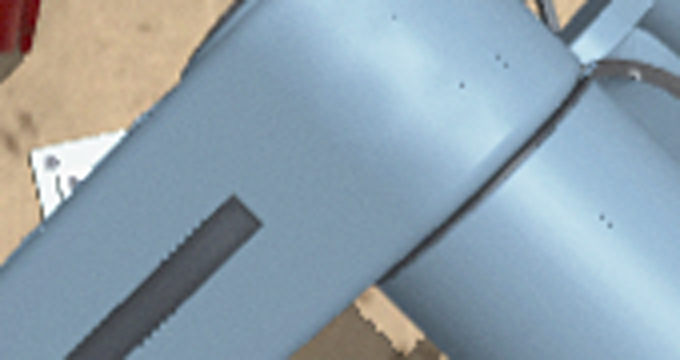

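In the side view the offcut is flat and in line with the jig, with corners at about (312,436), (366,443), (396,338) and (348,332). The open fingertips hang behind its rear end at (372–403, 270).

Run:
```python
from st import *
c=load("b3.npz")
px=np.array([[312,435],[366,442],[396,338],[348,331]])/5+[270,90]-.4
W=ray(c,px,.018)[:,:2]*1000-J; print(np.c_[W@ex,W@ey].round(1))
bedp=np.array([[303,282],[498,302]])/5+[270,90]-.4
W=ray(c,bedp,.010)[:,:2]*1000-J; print(np.c_[W@ex,W@ey].round(1))
crop(c,320,145,360,185,14,"pics/b3z.png")
```

```text
[[  17.6   18.1]
 [ -11.9   16.7]
 [  -8.  -111.2]
 [  20.6 -111.4]]
[[  61.2 -185. ]
 [ -58.7 -194.5]]
```

View pics/b3z.png

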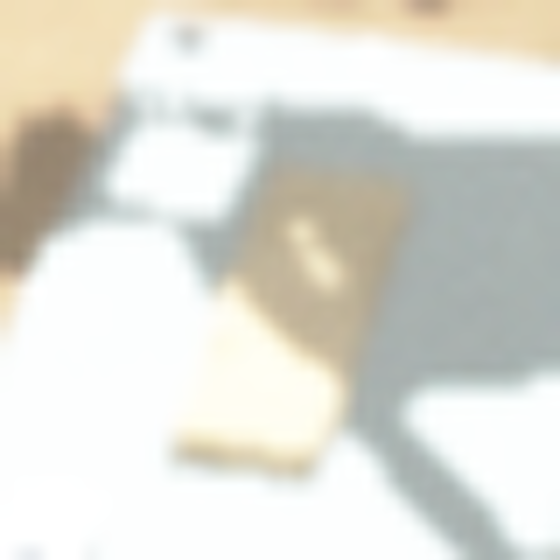

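The offcut is centred at x of about 4, with its rear end at y of about -110. I'll lower behind it and start the push.

Request:
jog_arm(
  series=[
    [1,15,0,0,0,0,0.77],
    [1.5,28,0,0,0,0,0.77],
    [1.5,34,0,0,0,0,0.77],
    [1.5,35,0,0,0,0,0.77],
    [1.5,35,5,0,0,0,0.77],
    [1.5,35,10,0,0,0,0.77],
    [1.5,35,14,0,0,0,0.77],
    [1.5,35,17,0,0,0,0.77],
    [1.5,35,20,0,0,0,0.77],
    [1.5,35,23,0,0,0,0.77],
    [1.5,35,26,0,0,0,0.77],
    [1.5,35,30,0,0,0,0.77],
    [1.5,35,34,0,0,0,0.77],
    [1.5,35,38,0,0,0,0.77],
    [1.5,35,42,0,0,0,0.77],
    [1.5,35,46,0,0,0,0.77],
    [1.5,35,50,0,0,0,0.77],
    [1.5,35,54,0,0,0,0.77],
    [1.5,35,58,0,0,0,0.77],
    [1.5,35,60,0,0,0,0.77],
  ],
)

```text
time: 9.6
position: [0.5255, -0.3424, 0.0135]
tool_rot: [-0.703, -0.073, 0.073, 0.703]
ft_force: [1.2, -0.0, 0.1]
grip_width: 0.0099
```

Run:
```python
from st import *
state(); c=shot("b4",(270,90,400,215),5,"side"); crop(c,315,140,365,190,11,"pics/b4z.png");state()
```

```text
t 9.60 jig x 4.5 y -79.1 z 13.5 yaw err deg 0.01 tilt [-2.e-04 -1.e+00  3.e-04] F jig 1.12 -0.27 0.1
t 9.65 jig x 4.5 y -78.9 z 13.5 yaw err deg 0.02 tilt [-3.e-04 -1.e+00  6.e-04] F jig -0.22 0.63 -1.33
```

View pics/b4z.png

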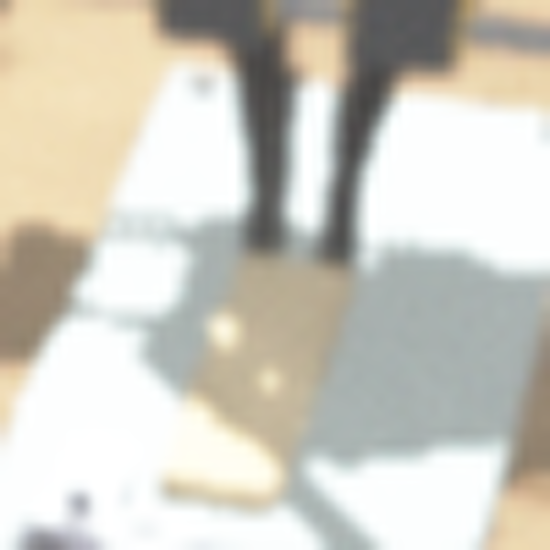

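Both tips are square on the rear end at crop (265,250) and (338,258), and the bar is flat and straight. Continuing the push under the bridge.

Request:
jog_arm(
  series=[
    [0,0,3,0,0,0,0.77],
    [0,0,7,0,0,0,0.77],
    [0,0,11,0,0,0,0.77],
    [0,0,15,0,0,0,0.77],
    [0,0,19,0,0,0,0.77],
    [0,0,23,0,0,0,0.77],
    [0,0,27,0,0,0,0.77],
    [0,0,31,0,0,0,0.77],
    [0,0,35,0,0,0,0.77],
    [0,0,38,0,0,0,0.77],
    [0,0,40,0,0,0,0.77],
  ],
)

```text
time: 11.02
position: [0.5174, -0.3034, 0.0136]
tool_rot: [-0.703, -0.073, 0.073, 0.703]
ft_force: [0.3, 0.1, -0.2]
grip_width: 0.01
```

Run:
```python
from st import *
state(); c=shot("b5",(270,90,400,215),5,"side"); crop(c,305,150,365,200,11,"pics/b5z.png");state()
```

```text
t 11.03 jig x 4.6 y -39.3 z 13.6 yaw err deg 0.00 tilt [-0.e+00 -1.e+00  1.e-04] F jig 0.34 0.01 -0.19
t 11.07 jig x 4.5 y -39.0 z 13.5 yaw err deg 0.01 tilt [-2.e-04 -1.e+00  5.e-04] F jig -0.54 0.35 -0.81
```

View pics/b5z.png

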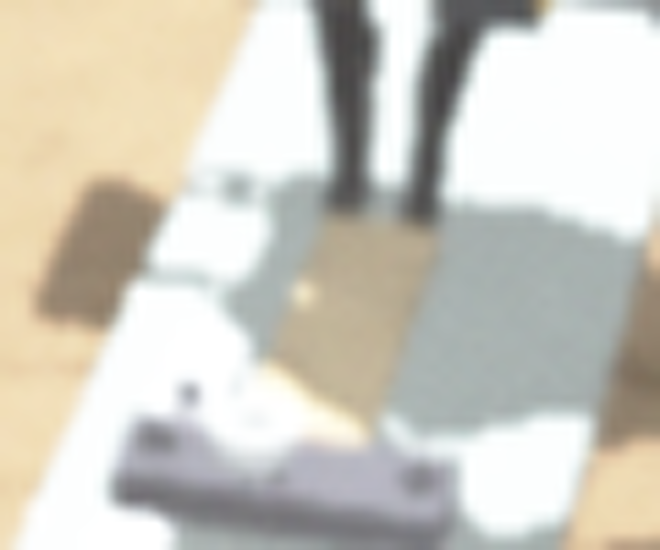

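The bar's front is entering below the bridge at crop (250–370, 440), in line and with no sign of force. Continuing.

Request:
jog_arm(
  series=[
    [0,0,3,0,0,0,0.77],
    [0,0,6,0,0,0,0.77],
    [0,0,9,0,0,0,0.77],
    [0,0,12,0,0,0,0.77],
    [0,0,15,0,0,0,0.77],
    [0,0,18,0,0,0,0.77],
    [0,0,21,0,0,0,0.77],
    [0,0,24,0,0,0,0.77],
    [0,0,27,0,0,0,0.77],
    [0,0,28,0,0,0,0.77],
  ],
)

```text
time: 12.32
position: [0.5116, -0.2759, 0.0135]
tool_rot: [-0.703, -0.073, 0.073, 0.703]
ft_force: [0.1, -0.7, 0.0]
grip_width: 0.0098
```

Run:
```python
from st import *
state(); c=shot("b6",(270,90,400,215),5,"side"); crop(c,300,155,360,205,11,"pics/b6z.png");state()
```

```text
t 12.32 jig x 4.5 y -11.2 z 13.5 yaw err deg 0.01 tilt [-1.e-04 -1.e+00  2.e-04] F jig -0.07 -0.75 0.04
t 12.38 jig x 4.5 y -11.2 z 13.5 yaw err deg 0.01 tilt [-2.e-04 -1.e+00  3.e-04] F jig 0.73 -0.15 -0.93
```

View pics/b6z.png

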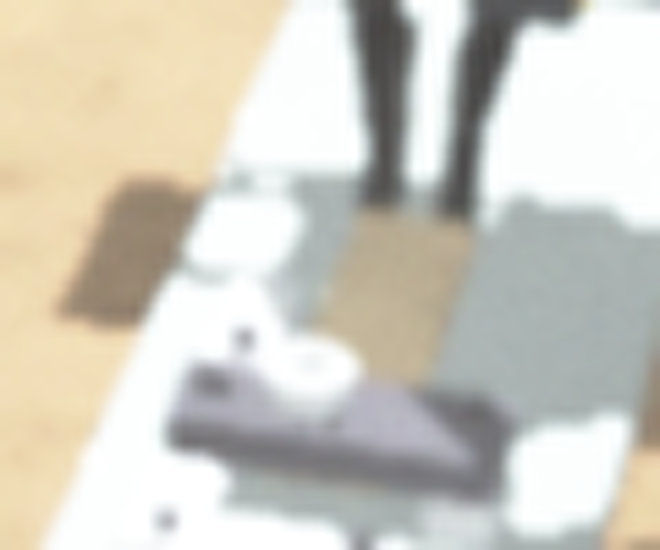

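The bar is going under the bridge cleanly and the fence line is clear on its left. Continuing, slower near the stop.

Request:
jog_arm(
  series=[
    [0,0,3,0,0,0,0.77],
    [0,0,6,0,0,0,0.77],
    [0,0,9,0,0,0,0.77],
    [0,0,12,0,0,0,0.77],
    [0,0,15,0,0,0,0.77],
    [0,0,18,0,0,0,0.77],
    [0,0,21,0,0,0,0.77],
    [0,0,24,0,0,0,0.77],
    [0,0,27,0,0,0,0.77],
    [0,0,30,0,0,0,0.77],
    [0,0,32,0,0,0,0.77],
    [0,0,33,0,0,0,0.77],
  ],
)

```text
time: 13.88
position: [0.5049, -0.2437, 0.0136]
tool_rot: [-0.703, -0.073, 0.073, 0.703]
ft_force: [-0.7, -0.6, -0.2]
grip_width: 0.0101
```

Run:
```python
from st import *
state(); c=shot("b7",(270,90,400,215),5,"side"); crop(c,300,155,360,205,11,"pics/b7z.png");state()
```

```text
t 13.88 jig x 4.6 y 21.6 z 13.6 yaw err deg 0.01 tilt [-0. -1.  0.] F jig -0.86 -0.46 -0.19
t 13.93 jig x 4.6 y 21.7 z 13.6 yaw err deg 0.01 tilt [-1.e-04 -1.e+00  2.e-04] F jig 0.02 0.39 0.22
```

View pics/b7z.png

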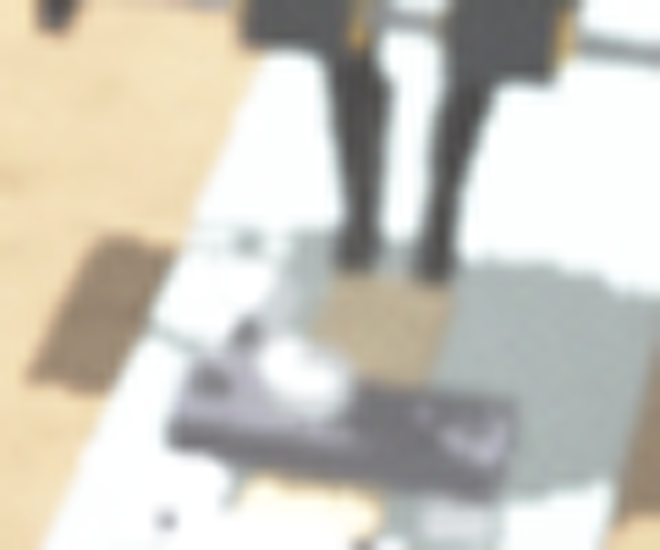

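The bar has come out past the bridge at crop (245–380, 480–520), still flat. Now small steps toward the stop, watching the force.

Request:
jog_arm(
  series=[
    [0,0,1,0,0,0,0.77],
    [0,0,2,0,0,0,0.77],
    [0,0,3,0,0,0,0.77],
    [0,0,4,0,0,0,0.77],
    [0,0,5,0,0,0,0.77],
    [0,0,5,0,0,0,0.77],
  ],
)

```text
time: 14.68
position: [0.5038, -0.2388, 0.0135]
tool_rot: [-0.703, -0.073, 0.073, 0.703]
ft_force: [-0.1, 0.2, 0.2]
grip_width: 0.0101
```

Request:
jog_arm(
  series=[
    [0,0,0.7,0,0,0,0.77],
    [0,0,1.4,0,0,0,0.77],
    [0,0,1.4,0,0,0,0.77],
  ],
)

```text
time: 15.05
position: [0.5036, -0.2375, 0.0136]
tool_rot: [-0.703, -0.073, 0.073, 0.703]
ft_force: [-0.3, 0.3, -0.6]
grip_width: 0.0101
```

Request:
jog_arm(
  series=[
    [0,0,0.5,0,0,0,0.77],
    [0,0,1,0,0,0,0.77],
    [0,0,1,0,0,0,0.77],
  ],
)

```text
time: 15.42
position: [0.5034, -0.2366, 0.0135]
tool_rot: [-0.703, -0.073, 0.073, 0.703]
ft_force: [-0.5, 0.5, 0.0]
grip_width: 0.0101
```

Run:
```python
from st import *
state(); c=shot("b8",(270,90,400,215),5,"side"); crop(c,300,155,360,205,11,"pics/b8z.png");state()
```

```text
t 15.43 jig x 4.5 y 29.0 z 13.5 yaw err deg -0.00 tilt [-1.e-04 -1.e+00  1.e-04] F jig -0.42 0.58 0.04
t 15.47 jig x 4.5 y 29.0 z 13.5 yaw err deg 0.00 tilt [-1.e-04 -1.e+00  2.e-04] F jig -0.5 0.96 0.39
```

View pics/b8z.png

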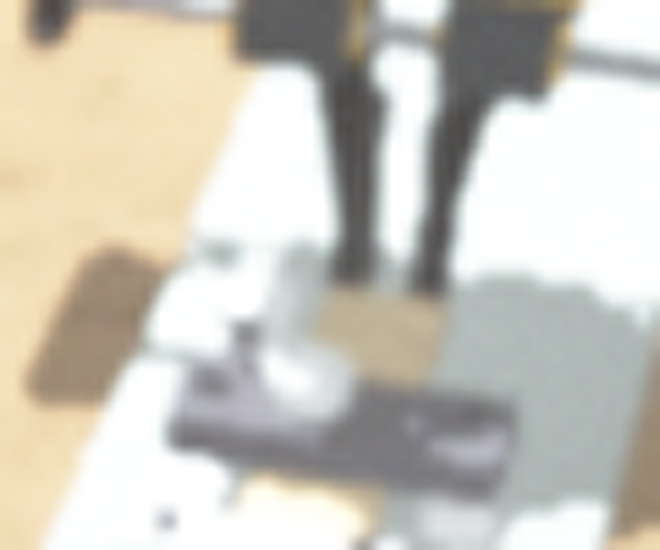

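The stop hasn't been touched yet. More small steps.

Request:
jog_arm(
  series=[
    [0,0,0.4,0,0,0,0.77],
    [0,0,0.8,0,0,0,0.77],
    [0,0,0.8,0,0,0,0.77],
  ],
)

```text
time: 15.85
position: [0.5034, -0.236, 0.0136]
tool_rot: [0.703, 0.073, -0.073, -0.703]
ft_force: [0.0, -0.9, -0.3]
grip_width: 0.0102
```

Request:
jog_arm(
  series=[
    [0,0,0.4,0,0,0,0.77],
    [0,0,0.8,0,0,0,0.77],
    [0,0,0.8,0,0,0,0.77],
  ],
)

```text
time: 16.23
position: [0.5037, -0.2359, 0.0137]
tool_rot: [0.704, 0.073, -0.072, -0.703]
ft_force: [-0.0, -3.6, -0.6]
grip_width: 0.0098
```

Request:
jog_arm(
  series=[
    [0,0,0.4,0,0,0,0.77],
    [0,0,0.8,0,0,0,0.77],
    [0,0,0.8,0,0,0,0.77],
  ],
)

```text
time: 16.6
position: [0.504, -0.2357, 0.0139]
tool_rot: [0.704, 0.074, -0.072, -0.702]
ft_force: [0.6, -5.0, -1.4]
grip_width: 0.0104
```

Contact with the stop at finger y of about 29.6 (30.5 predicted), force about 5 N. Now I'll back off, rise, shut the fingers and go down beside the bar's -x side, just in front of the bridge.

Request:
jog_arm(
  series=[
    [0,0,-3,0,0,0,0.77],
    [0,0,-8,0,0,0,0.77],
    [0,-15,-10,0,0,0,0.77],
    [0,-40,-10,0,0,0,1],
    [-15,-45,-5,0,0,0,1],
    [-33,-45,10,0,0,0,1],
    [-39,-45,30,0,0,0,1],
    [-39,-45,46,0,0,0,1],
    [-39,-45,50.6,0,0,0,1],
    [-39,-30,50.6,0,0,0,1],
    [-39,-12,50.6,0,0,0,1],
    [-39,-8,50.6,0,0,0,1],
    [-39,-8,50.6,0,0,0,1],
  ],
)

```text
time: 18.23
position: [0.4545, -0.193, 0.0209]
tool_rot: [-0.703, -0.072, 0.073, 0.704]
ft_force: [-0.1, 1.2, -0.0]
grip_width: 0.0005
```

Run:
```python
from st import *
state(); c=shot("b9",(270,90,400,215),5,"side"); crop(c,300,155,360,205,11,"pics/b9z.png");state()
```

```text
t 18.23 jig x -34.5 y 81.7 z 20.9 yaw err deg -0.01 tilt [-5.e-04 -1.e+00  5.e-04] F jig 0.13 1.18 -0.01
t 18.27 jig x -34.3 y 81.6 z 21.3 yaw err deg -0.01 tilt [-0. -1.  0.] F jig 0.1 0.35 0.32
```

View pics/b9z.png

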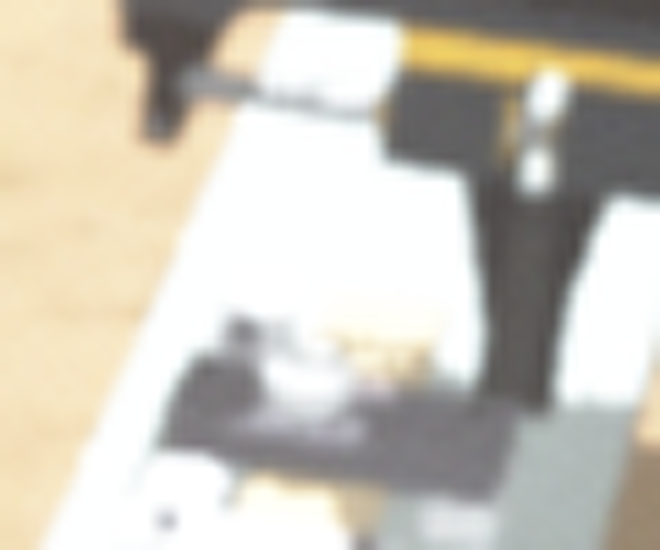

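The fingers are in front of the bridge foot and clear of the bar, whose visible part is at (330–435, 320–380). Lowering, then a slow sideways push.

Request:
jog_arm(
  series=[
    [0,4,0,0,0,0,1],
    [0,7.5,0,0,0,0,1],
    [3,7.5,0,0,0,0,1],
    [6,7.5,0,0,0,0,1],
    [9,7.5,0,0,0,0,1],
    [11,7.5,0,0,0,0,1],
    [13,7.5,0,0,0,0,1],
    [14,7.5,0,0,0,0,1],
    [15,7.5,0,0,0,0,1],
    [16,7.5,0,0,0,0,1],
    [17,7.5,0,0,0,0,1],
    [18,7.5,0,0,0,0,1],
    [18,7.5,0,0,0,0,1],
  ],
)

```text
time: 19.9
position: [0.4722, -0.189, 0.0141]
tool_rot: [0.703, 0.073, -0.073, -0.703]
ft_force: [-0.5, 0.3, 0.2]
grip_width: 0.0005
```

Request:
jog_arm(
  series=[
    [0.6,0,0,0,0,0,1],
    [1.2,0,0,0,0,0,1],
    [1.2,0,0,0,0,0,1],
  ],
)

```text
time: 20.27
position: [0.4732, -0.1887, 0.014]
tool_rot: [-0.703, -0.073, 0.073, 0.703]
ft_force: [-0.2, 0.5, 0.2]
grip_width: 0.0004
```

Request:
jog_arm(
  series=[
    [0.5,0,0,0,0,0,1],
    [1,0,0,0,0,0,1],
    [1,0,0,0,0,0,1],
  ],
)

```text
time: 20.65
position: [0.4735, -0.1885, 0.014]
tool_rot: [-0.703, -0.072, 0.073, 0.704]
ft_force: [-2.9, -2.1, 1.0]
grip_width: 0.0006
```

Request:
jog_arm(
  series=[
    [0.7,0,0,0,0,0,1],
    [1.4,0,0,0,0,0,1],
    [1.4,0,0,0,0,0,1],
  ],
)

```text
time: 21.02
position: [0.4736, -0.1883, 0.014]
tool_rot: [-0.703, -0.072, 0.074, 0.704]
ft_force: [-6.3, -3.9, 3.2]
grip_width: 0.0005
```

Request:
jog_arm(
  series=[
    [0.7,0,0,0,0,0,1],
    [1.4,0,0,0,0,0,1],
    [1.4,0,0,0,0,0,1],
  ],
)

```text
time: 21.4
position: [0.4736, -0.188, 0.0139]
tool_rot: [-0.703, -0.071, 0.076, 0.704]
ft_force: [-9.5, -6.3, 4.4]
grip_width: 0.0002
```

Run:
```python
from st import *
state()
```

```text
t 21.40 jig x -14.7 y 82.6 z 13.9 yaw err deg 0.10 tilt [-0.0062 -1.      0.0028] F jig -10.61 -4.26 4.4
```

Flush push reached about 10 N. Now I'll back off and re-press the end toward the stop, in case the turn opened a gap.

Request:
jog_arm(
  series=[
    [-3,0,0,0,0,0,1],
    [-8,0,0,0,0,0,1],
    [-15,0,0,0,0,0,1],
    [-17,-15,-5,0,0,0,1],
    [-17,-40,-10,0,0,0,1],
    [-12,-45,-25,0,0,0,0.77],
    [5,-45,-45,0,0,0,0.77],
    [18,-45,-65,0,0,0,0.77],
    [21.5,-45,-70,0,0,0,0.77],
    [21.5,-25,-70,0,0,0,0.77],
    [21.5,-5,-70,0,0,0,0.77],
    [21.5,0,-70,0,0,0,0.77],
    [21.5,0,-70,0,0,0,0.77],
  ],
)

```text
time: 23.02
position: [0.5119, -0.2519, 0.0138]
tool_rot: [-0.703, -0.072, 0.073, 0.704]
ft_force: [-0.3, 0.3, -0.7]
grip_width: 0.0099
```

Run:
```python
from st import *
state(); c=shot("b10",(270,90,400,215),5,"side"); crop(c,300,155,360,205,11,"pics/b10z.png");state()
```

```text
t 23.02 jig x 9.8 y 12.2 z 13.8 yaw err deg 0.00 tilt [-7.e-04 -1.e+00  9.e-04] F jig -0.23 0.4 -0.67
t 23.07 jig x 10.1 y 11.8 z 14.3 yaw err deg 0.00 tilt [ 1.e-04 -1.e+00 -0.e+00] F jig -0.63 -0.37 -0.78
```

View pics/b10z.png

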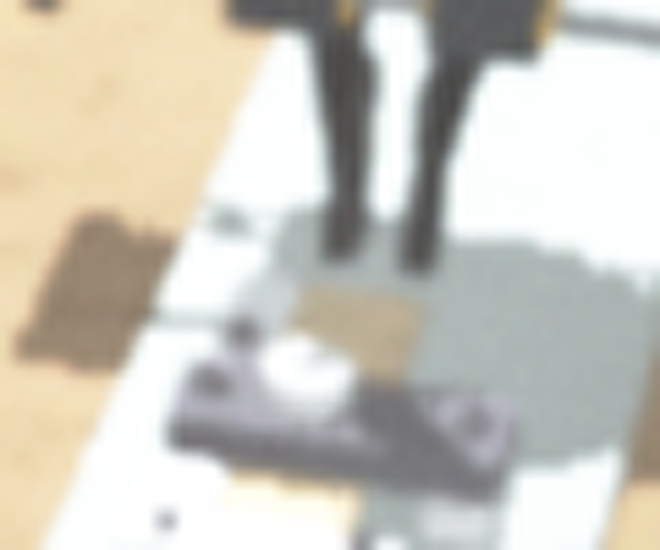

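The bar has shifted over to the fence; its front beyond the bridge now spans crop (225–355). Next the end press.

Request:
jog_arm(
  series=[
    [0,0,4,0,0,0,0.77],
    [0,0,8,0,0,0,0.77],
    [0,0,12,0,0,0,0.77],
    [0,0,14,0,0,0,0.77],
    [0,0,15,0,0,0,0.77],
    [0,0,16,0,0,0,0.77],
    [0,0,16.6,0,0,0,0.77],
    [0,0,16.6,0,0,0,0.77],
  ],
)

```text
time: 24.08
position: [0.5089, -0.2359, 0.014]
tool_rot: [-0.703, -0.073, 0.073, 0.703]
ft_force: [0.3, -0.4, -0.6]
grip_width: 0.01
```

Request:
jog_arm(
  series=[
    [0,0,0.4,0,0,0,0.77],
    [0,0,0.8,0,0,0,0.77],
    [0,0,0.8,0,0,0,0.77],
  ],
)

```text
time: 24.45
position: [0.5088, -0.2351, 0.014]
tool_rot: [-0.703, -0.073, 0.073, 0.703]
ft_force: [0.9, -0.1, -0.1]
grip_width: 0.0101
```

Request:
jog_arm(
  series=[
    [0,0,0.5,0,0,0,0.77],
    [0,0,1,0,0,0,0.77],
    [0,0,1,0,0,0,0.77],
  ],
)

```text
time: 24.82
position: [0.5088, -0.2348, 0.0141]
tool_rot: [0.704, 0.073, -0.073, -0.703]
ft_force: [-0.9, -2.5, -0.2]
grip_width: 0.0098
```

Request:
jog_arm(
  series=[
    [0,0,0.5,0,0,0,0.77],
    [0,0,1,0,0,0,0.77],
    [0,0,1,0,0,0,0.77],
  ],
)

```text
time: 25.2
position: [0.5089, -0.2346, 0.0142]
tool_rot: [0.704, 0.073, -0.073, -0.702]
ft_force: [-2.7, -7.2, -0.7]
grip_width: 0.0101
```

Run:
```python
from st import *
state()
```

```text
t 25.20 jig x 10.3 y 29.7 z 14.2 yaw err deg 0.04 tilt [ 8.0e-04 -1.0e+00 -2.7e-03] F jig -4.08 -6.46 -0.7
```

Contact at y=29.7 again, about 7 N. Now I'll back off, rise and clear the view for a check.

Request:
jog_arm(
  series=[
    [0,0,-3,0,0,0,0.77],
    [0,0,-10,0,0,0,0.77],
    [0,-20,-14,0,0,0,0.77],
    [0,-60,-20,0,0,0,0.77],
    [0,-105,-30,0,0,0,0.77],
    [-20,-150,-55,0,0,0,0.77],
    [-50,-185,-85,0,0,0,0.77],
    [-85,-200,-115,0,0,0,0.77],
    [-125,-200,-145,0,0,0,0.77],
    [-165,-200,-170,0,0,0,0.77],
    [-205,-200,-195,0,0,0,0.77],
    [-245,-200,-220,0,0,0,0.77],
    [-285,-200,-240,0,0,0,0.77],
    [-325,-200,-255,0,0,0,0.77],
    [-345,-200,-260,0,0,0,0.77],
    [-345,-200,-260,0,0,0,0.77],
  ],
)

```text
time: 27.2
position: [0.2232, -0.5581, 0.2138]
tool_rot: [-0.703, -0.072, 0.072, 0.704]
ft_force: [-0.4, 0.8, -0.1]
grip_width: 0.0099
```

Run:
```python
from st import *
state(); c=shot("c1",(305,195,475,285),4.7); c2=shot("c1s",(295,135,375,215),7,"side")
cv2.imwrite("pics/c1full.png",c["img"][...,::-1])
```

```text
t 27.20 jig x -335.5 y -228.4 z 213.8 yaw err deg -0.13 tilt [ 8.0e-04 -1.0e+00  1.1e-03] F jig -0.28 0.82 -0.06
```

View pics/c1.png

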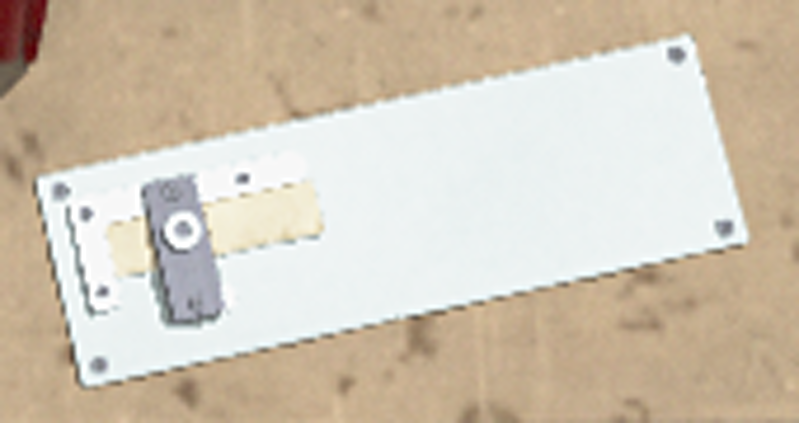

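View pics/c1s.png

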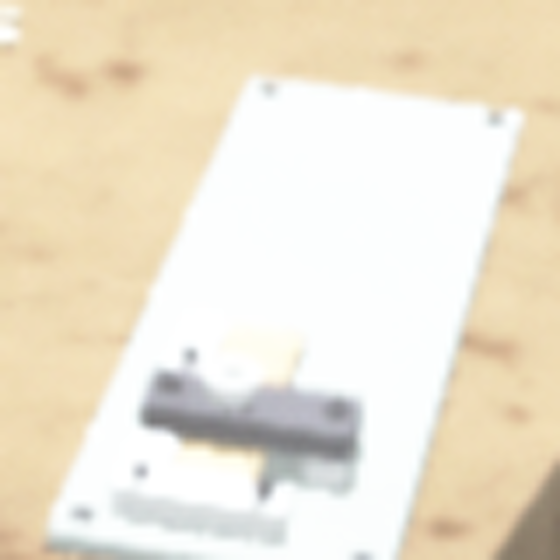

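View pics/c1full.png

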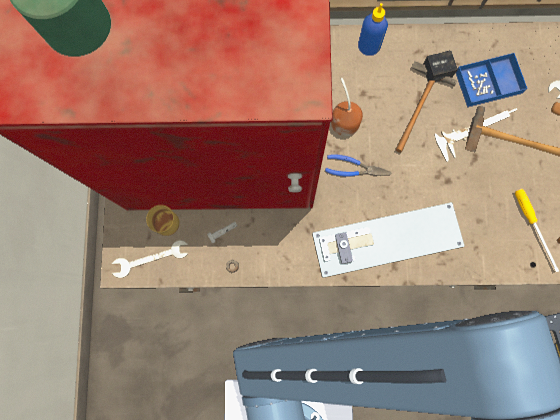

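The top view shows the bar flush along the fence and against the stop, rear end at crop (322,210). The bolt, nut, tin and pliers are where they were. Now to measure it.

Run:
```python
from st import *
c=load("c1.npz");im=c["img"].astype(int);a_=im[...,0]-im[...,2]
P=(proj(c,[w(*q) for q in ((-52,-175,.01),(52,-175,.01),(52,175,.01),(-52,175,.01))])).astype(np.int32)
mk=np.zeros(a_.shape,np.uint8);cv2.fillPoly(mk,[P],255)
for th in (14,18,24):
    mo=((a_>th)&(mk>0)).astype(np.uint8);mo=cv2.morphologyEx(mo,cv2.MORPH_OPEN,np.ones((3,3),np.uint8))
    ys,xs=np.nonzero(mo);W=ray(c,np.c_[xs,ys],.018)[:,:2]*1000-J;L=np.c_[W@ex,W@ey].astype(np.float32)
    r=cv2.minAreaRect(cv2.convexHull(L));print(th,np.round(r[0],1),np.round(r[1],1),round(r[2],2),L.min(0),L.max(0))
    # long -x side: per-y-bin edges
    for lo,hi in ((40,60),(60,80),(80,100),(140,158)):
        s=L[(L[:,1]>lo)&(L[:,1]<hi)]
        if len(s):print((lo,hi),"x",np.percentile(s[:,0],[3,97]).round(1),"mean",s[:,0].mean().round(2))
# other things moved?
c0=load("top0.npz");d=np.abs(c0["img"].astype(int)-c["img"].astype(int)).max(2)
for n,(x0,y0,x1,y1) in dict(pliers=(320,148,395,182),bolt=(200,215,245,248),nut=(222,255,245,278),tin=(140,200,185,240)).items(): print(n,(d[y0:y1,x0:x1]>40).sum())
```

```text
14 [ 9.3 99.9] [ 30.2 116.4] 0.22 [-5.970784 41.750248] [ 24.394733 158.11613 ]
(40, 60) x [-4.8 23. ] mean 9.35
(60, 80) x [-4.2 23.2] mean 9.42
(80, 100) x [-4.5 23.5] mean 9.41
(140, 158) x [-4.2 23.2] mean 9.64
18 [ 9.7 99.7] [115.9  29.3] 89.86 [-5.098731 41.750248] [ 24.255604 157.68176 ]
(40, 60) x [-4.4 23. ] mean 9.54
(60, 80) x [-3.9 23.2] mean 9.59
(80, 100) x [-4.3 23.1] mean 9.41
(140, 158) x [-3.6 23.2] mean 9.84
24 [ 9.5 99.7] [ 29.1 115.9] 0.22 [-4.8633375 41.750248 ] [ 24.255604 157.68176 ]
(40, 60) x [-3.4 23.1] mean 10.52
(60, 80) x [-3.6 23.2] mean 9.76
(80, 100) x [-3.8 21.6] mean 7.16
(140, 158) x [-3.6 22.6] mean 9.65
pliers 0
bolt 0
nut 0
tin 0
```

Run:
```python
from rig import *
print(hand_in())
```

```text
the job is handed in; nothing more can be done
None
```

The offcut is seated in the jig, end against the stop and long side against the fence, and the job is handed in at about 27 s of the 72 s allowed. I nudged it sideways to line it up with the opening, then pushed its rear end straight under the bridge to the stop. A side push of about 10 N just in front of the bridge set it against the fence. I finished with about 7 N on its end.

- **Position:** the last top view puts the offcut at x ≈ 9.5, y ≈ 99.8 mm in the jig frame (target 10, 100), turned about 0.2°. The camera only resolves about 2.4 mm per pixel, so it can't rule out a sub-millimetre gap.
- **Contact:** both presses on the end stopped at almost the same place (29.6 and 29.7 mm), and the side push met a firm stop close to where the fence should be. I did not repeat the side push after the last end press, so flushness then rests on the camera check.
- **Flatness:** it looked flat on the bed in every view I took.
- **Other things:** the pliers, bolt, nut and tin showed no change between the first and last top images. The arm was well clear at hand-in.

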